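# Open the grommet-peg tub in the brass holder

### The job

Lift the green peg tub with the black cap out of the bin and set it fully down into the square well of the brass holder, which stops it from turning. Then unscrew its tight cap anticlockwise (seen from above), stopping once the threads let go at about a quarter turn, lift the cap straight off and finish still holding it level about 3 cm above the tub's open neck, with the tub left down in the holder. Leave the blue tub, the white grommet strip, the awl and the orange racquet where they are.

Things in the scene. Friction and masses are not known exactly. Their poses are not given: they have to be found in the camera images.
- tube_mid (a point): Centre of the green tub's body (loose, about 0.3 kg): square prism 50 x 50 mm, 70 high (lowest 5 mm 45 x 45). On its axis, 35 mm above the underside; z up, x, y square to the sides. Neck 30 mm wide rises to 96 mm above the underside, two white keys on it to 102. 108 mm high with cap. Starts upright in a bin compartment. May be carried by the body or by the closed cap (about 1 mm play).
- cap_mid (a point): Centre of the loose round black cap, 48 mm wide, 30 high, 30 g; z up its axis, x along the white line on top. Screwed on, it is 58 mm above tube_mid, leaving an 8 mm gap from its lower rim to the flat top of the body. Lugs hold it down until turned about 60 degrees anticlockwise, then it lifts straight off (24 mm to come clear). It does not rise as it turns.
- thread (a joint): Turn of the cap's seal in the neck, rad: 0 tight (start), growing anticlockwise seen from above; follows the cap with up to 0.1 rad of play. Stiff (0.35 N m) all the way and stays where left, so regripping is possible. Cap is free to lift from 1.15 to 2.2; hard stop at 2.4; a quarter turn is 1.57. Keeps its value when the cap is off.
- well_floor (a point): Centre of the floor of the square well in the fixed brass holder; z up, x, y square to its walls. Well 55 x 55 mm, 26 deep, walls 7 thick; floor 8 mm and walls' top 34 mm above the bench; base 100 x 100. A brass knob on its +x wall reaches 69 mm from the centre, 34 mm high. The tub fits in all four quarter turns; seated, tube_mid is 35 mm above this point.
- bin: Fixed grey bin, 150 (x) x 280 (y) x 40 mm high, 5 mm walls and floor, with one partition across the middle making two compartments side by side along y. Origin: centre of the underside. The tubs stand on its floor, 5 mm above the bench, one in each compartment.
- blue_mid (a point): Centre of the body of the blue tub with a white cap, of the same shape and size as the green one (35 mm above its underside, z up); stays in the bin's other compartment.
- grommets: White plastic grommet strip, 14 x 220 (y) x 15 mm with its pegs, lying on the bench; origin: centre of the underside.
- awl: Ball-end awl with wooden handle, 28 mm thick, about 165 mm long, lying along its x on the bench; origin under the handle, 40 mm from the centre of the length.
- racquet: Orange racquet head without strings, lying flat: oval 350 (x) x 270 (y) x 22 mm, with throat and a short black shaft to -x, 320 mm from the origin. Origin: centre of the oval, on the bench.

How it is judged:
By the outcome, as a careful person would: the job done as asked, in the order asked, and still so for the second after the job is handed in, while the arm keeps its last pose, push and grip.
It also fails if it takes over 56 s, if anything falls off the work surface, if the arm or the gripper's body presses on something with over 40 N, if the wrist force passes 120 N, or if a joint passes its speed limit or range.

### The arm

A 6-joint arm with a two-finger parallel gripper is mounted at the origin on the work surface. World frame = base frame: x ahead of the robot, y to its left, z up, the work surface at z = 0. Lengths are in mm, angles in rad, forces in N, time in s.
With the tool pointing down it reaches from about 275 to 750 mm from the base axis. Payload 10.2 kg.
Tool frame: the origin (TCP) lies midway between the tips of the shut fingers; the grasp point (between the pads) lies 19 mm behind it; x points along the fingers, y is the direction in which the jaws open and shut, and the axes are right-handed (so a half turn about x gives the same grasp; the last joint's range is limited). The gripper opens to 85 mm and grips with 20 to 120 N. Pads are 22 mm wide; open, the fingers measure 114 mm over their backs; the gripper's body (76 mm by 85 mm) begins 54 mm behind the grasp point. The pads swing forward as they close: fully open they stand 13 mm farther back than shut.
Start: joints at [-1.391, 0.313, 1.498, -0, 1.331, -0.223], TCP at [205.786, -482.994, 205.494] pointing down, gripper open.
Joint ranges: [-2.94, 2.94], [-0.97, 2.17], [0.19, 2.56], [-1.23, 4.37], [0.02, 3.11], [-2.88, 2.88]. Speed limits (rad/s): [2.39, 2.39, 3.01, 3.14, 3.14, 3.14].

### API

Orientations are given as a unit quaternion [w, x, y, z].
In Python, from rig import ctrl gives the robot as it stands.
- The arm moves only by the tool arm_command, never from a script. Its argument "plan" is a list of rows, each a list of 5 numbers: the shift along the tool's x, y, z in m, then the turn about the tool's x in rad, then the opening, from 0 (shut) to 1 (fully open). A call has 1 to 12 rows; each row shifts and turns the commanded pose from where the row before left it, along the tool's axes as they then stand; what a row does not reach is not made up. A row lasts 1/8 s, in which the tool goes at most 62.5 mm and 10.7 degrees, less where a joint would pass 70% of its speed; a pose out of reach is approached as far as the arm can. A call with a gripper value outside its range is refused whole. The fingers move at their own pace and stop on an object; "squeeze" is the grip in N (left out, the last holds). Time passes only in rows, so rows that do not move let the fingers close. It gives the time, the measured TCP pose, the force and the opening at its end, in the units of the state.
- ctrl.sense(): the state, without advancing time (a new reading comes with each control period).
- ctrl.capture(name): name is "side" or "top" or "wrist"; returns a dict with "color" (420x560x3 uint8, red, green, blue), "fx", "fy", "cx", "cy" (pixels), "k1" (the pictures are not rectified: a ray, as slopes to the right and down, at radius r is drawn at 1 + k1 r^2 times it, then the intrinsics apply), "xyz" and "orientation" of the camera in the world; the wrist camera has in their place "hand_eye" (4x4, takes a point from camera to tool coordinates, whose origin is the TCP and whose axes are the tool frame's). Camera axes: x right, y up, looking along -z (the intrinsics and any distortion apply to the point x, -y, -z); pixel columns grow to the right and rows downward; lengths in mm; the calibration is good to about 2 mm. A picture is of the moment at which its call begins: read the wrist's pose just before it. There is no depth.
- ctrl.finish_job(): hands the job in, once; it reports no verdict.
Trained networks look in the newest picture that a camera, given by its name, has taken for a name from the list of things; names that differ only in an ending like _2 or _b are one class to them, and where a whole thing is asked for, a point or a joint stands for the part that bears it (a point fixed in the world has none). Each returns a list of dicts, best first, with "score" (0 to 1); they miss things now and then, are a little off and sometimes report something else, mostly with a low value. They report only what shows in the picture. A call takes as long as a camera call.
- ctrl.spot_in(camera, query): "uv" ([column, row] in pixels, amid what is visible of it).
- ctrl.regions_of(camera, query): "mask" (420x560 bool, what is visible of it) and "uv" ([column, row] in pixels, amid what is visible of it).
- ctrl.place_of(camera, query): "uv" ([column, row] in pixels: a listed point, or the origin of a listed thing).
The state is a dict: "time_s": time; "joints": joint angles; "dq": joint speeds; "tau": joint torques, N m; "eef_pos": TCP position; "ee_rot": TCP orientation; "force": force on the tool from outside, world axes, zero at the start; "wrist_torque": the same for the moment, N m; "grip_width": opening from 0.0 (shut) to 1.0 (fully open).
Only numpy, scipy, OpenCV 4.12 (cv2) and the standard library are available. Lean on these libraries where they do the work, as an engineer would, in place of code of your own. Each camera call takes 0.05 s, during which the arm holds its last target.

## Working session

There is one attempt and no reset: what is moved stays moved. The work goes in short steps, Python scripts to look and compute and a tool call to move; the robot and the scene stay as the last step left them, time stands still between calls to the robot, and variables do not carry over. Pictures are saved under pics/ and viewed, and the job is handed in when it is done.

Besides the shell and the picture viewer there is one more tool, called after "Request:" in YAML: its name, and indented under it one key for each argument. arm_command: Moves the arm, as the interface text tells. Its arguments: {"type":"object","properties":{"plan":{"type":"array"},"squeeze":{"type":"number"}},"required":["plan"]}

```bash
ls; mkdir -p pics
python3 - <<'E'
from rig import ctrl
import cv2
s=ctrl.sense();print(s)
for n in("side","top","wrist"):
    c=ctrl.capture(n);cv2.imwrite(f"pics/a_{n}.png",c["color"][:,:,::-1])
    print(n,{k:v for k,v in c.items() if k!="color"})
    for q in("tube_mid","cap_mid","well_floor","blue_mid","bin"):
        print(q,[(round(d["score"],2),[round(float(x),1) for x in d["uv"]]) for d in ctrl.place_of(n,q)][:3])
E
```

```text
pics
{'time_s': 0.0, 'joints': array([-1.39137296e+00,  3.13442829e-01,  1.49843371e+00, -5.07114918e-05,
        1.33102546e+00, -2.23388490e-01]), 'dq': array([ 0.00101044,  0.00114687, -0.00095618, -0.00026101, -0.00150924,
        0.00023096]), 'tau': array([-5.39815574e-04, -4.12264287e+01, -2.59744513e+01, -1.68840807e-04,
        4.12930051e-03,  7.04353749e-07]), 'eef_pos': array([ 205.73023136, -482.68726839,  204.94004709]), 'ee_rot': array([-0.14099557, -0.6928053 , -0.14192196,  0.69281976]), 'force': array([ 0.39339606, -0.6114913 ,  0.34029422]), 'wrist_torque': array([ 0.00119671, -0.01041363,  0.01764729]), 'grip_width': 1.001326662180704}
side {'fx': 484.11052808190834, 'fy': 484.11052808190834, 'cx': 277.76751493881875, 'cy': 213.30859062249237, 'k1': -0.05369988938981447, 'xyz': array([452.83831989, 899.123413  , 867.79571147]), 'orientation': array([-0.05770874, -0.03613289,  0.44005687,  0.89538487])}
tube_mid [(0.63, [268.1, 356.4])]
cap_mid [(0.86, [263.4, 342.0])]
well_floor [(0.79, [288.4, 224.0]), (0.53, [281.4, 305.4])]
blue_mid [(0.8, [284.3, 305.6])]
bin 
[... 357 characters left out ...]
.93, [108.4, 233.5])]
cap_mid [(0.71, [98.3, 235.0])]
well_floor [(0.95, [300.4, 225.7])]
blue_mid [(0.7, [166.2, 236.6])]
bin [(0.61, [141.5, 234.3])]
wrist {'fx': 318.52218221406724, 'fy': 318.52218221406724, 'cx': 277.76256941025036, 'cy': 200.38750280608704, 'k1': -0.06397496314756022, 'hand_eye': array([[ 5.86291343e-05,  2.98202086e-01, -9.54502757e-01,
        -1.67869057e+02],
       [ 9.99999991e-01, -1.32297001e-04,  2.00920236e-05,
        -5.72205109e-01],
       [-1.20286369e-04, -9.54502749e-01, -2.98202092e-01,
        -7.60555183e+01],
       [ 0.00000000e+00,  0.00000000e+00,  0.00000000e+00,
         1.00000000e+00]])}
tube_mid []
cap_mid []
well_floor []
blue_mid []
bin []
```

View pics/a_side.png

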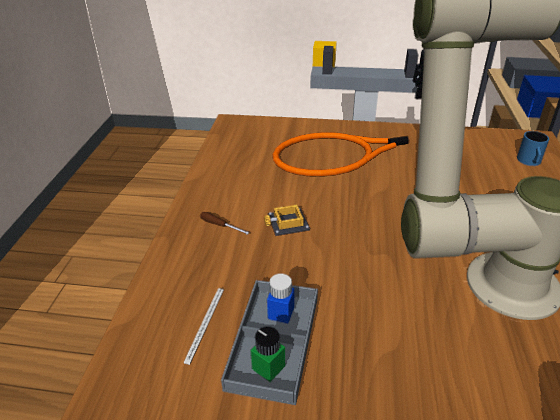

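View pics/a_top.png

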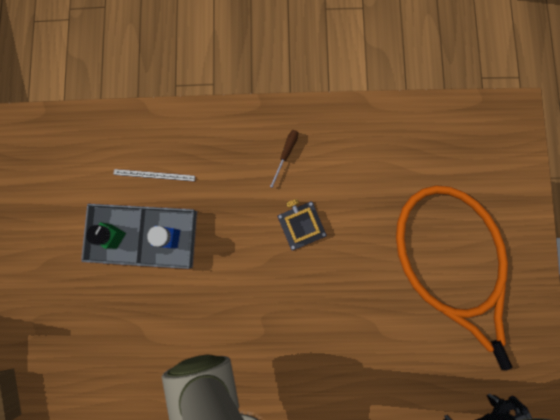

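View pics/a_wrist.png

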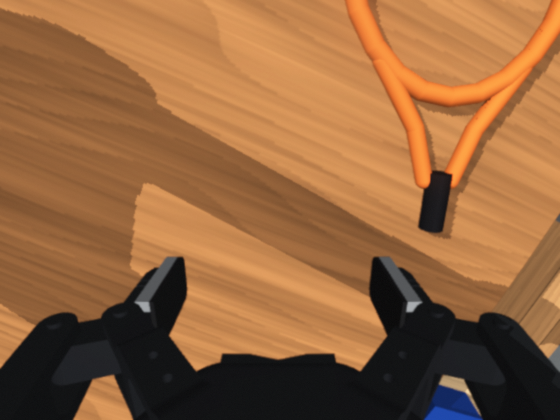

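```bash
cat > h.py <<'E'
import numpy as np, cv2
from scipy.spatial.transform import Rotation as R
from scipy.optimize import least_squares
from rig import ctrl
def q2R(q): return R.from_quat([q[1],q[2],q[3],q[0]]).as_matrix()
def cam(n):
    s=ctrl.sense(); c=ctrl.capture(n)
    if n=="wrist":
        T=np.array(c["hand_eye"]);Rt=q2R(s["ee_rot"])
        c["R"]=Rt@T[:3,:3]; c["t"]=Rt@T[:3,3]+s["eef_pos"]
    else: c["R"]=q2R(c["orientation"]); c["t"]=np.array(c["xyz"])
    return c
def proj(c,P):
    p=(np.atleast_2d(P)-c["t"])@c["R"]
    a=np.stack([p[:,0]/-p[:,2],-p[:,1]/-p[:,2]],1)
    a=a*(1+c["k1"]*(a**2).sum(1,keepdims=True))
    return a*[c["fx"],c["fy"]]+[c["cx"],c["cy"]]
def ray(c,uv):
    d=(np.array(uv,float)-[c["cx"],c["cy"]])/[c["fx"],c["fy"]]
    a=d.copy()
    for _ in range(20): a=d/(1+c["k1"]*(a@a))
    v=c["R"]@np.array([a[0],-a[1],-1]); return v/np.linalg.norm(v)
def onz(c,uv,z):
    v=ray(c,uv); return c["t"]+v*(z-c["t"][2])/v[2]
def tri(obs):
    f=lambda P:np.concatenate([proj(c,P)[0]-uv for c,uv in obs])
    r=least_squares(f,[450,0,50]); return r.x,np.abs(r.fun).max()
def yaw(s=None):
    s=s or ctrl.sense(); M=q2R(s["ee_rot"]); return np.arctan2(M[1,1],M[0,1]),M
E
python3 - <<'E'
from h import *
np.set_printoptions(precision=2,suppress=True)
print(yaw())
S=cam("side");T=cam("top")
for q in("tube_mid","cap_mid","well_floor","blue_mid","bin"):
    a=ctrl.place_of("side",q);b=ctrl.place_of("top",q)
    if a and b: print(q,tri([(S,a[0]["uv"]),(T,b[0]["uv"])]),"top@z",onz(T,b[0]["uv"],{"tube_mid":40,"cap_mid":98,"well_floor":8,"blue_mid":40,"bin":0}[q]))
for c,n in((S,"side"),(T,"top")):
    im=c["color"][:,:,::-1]
    x0,y0,x1,y1=(210,190,330,400) if n=="side" else (70,180,340,270)
    k=4 if n=="side" else 2.9
    k=min(800/(x1-x0),600/(y1-y0))
    cv2.imwrite(f"pics/b_{n}.png",cv2.resize(im[y0:y1,x0:x1],None,fx=k,fy=k,interpolation=cv2.INTER_CUBIC))
E
```

```text
(np.float64(-1.1680222653691115), array([[ 0.  ,  0.39, -0.92],
       [-0.  , -0.92, -0.39],
       [-1.  ,  0.  ,  0.  ]]))
tube_mid (array([563.87, 320.1 ,  48.83]), np.float64(0.6080500431621374)) top@z [565.88 324.42  40.  ]
cap_mid (array([565.45, 315.88, 105.05]), np.float64(0.6858478346450454)) top@z [564.19 319.14  98.  ]
well_floor (array([ 581.51, -182.18,  -12.21]), np.float64(2.4552642394800728)) top@z [ 574.35 -181.79    8.  ]
blue_mid (array([556.86, 167.98,  41.54]), np.float64(1.1411830039915287)) top@z [559.83 168.75  40.  ]
bin (array([565.6 , 241.7 ,  -1.46]), np.float64(0.8946939798462381)) top@z [567.9  241.42   0.  ]
```

View pics/b_side.png

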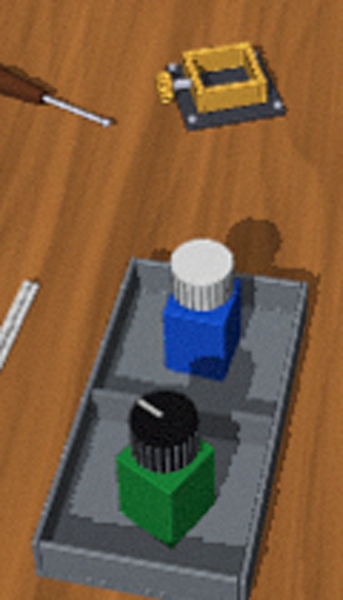

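View pics/b_top.png

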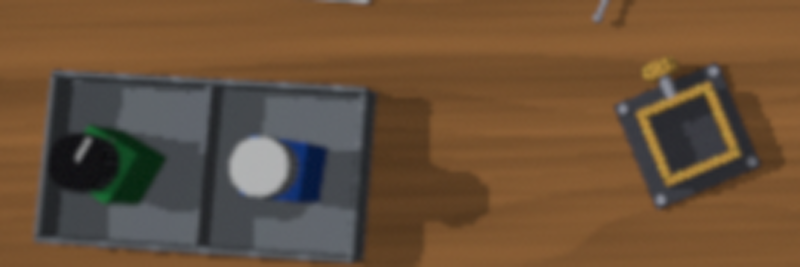

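Request:
arm_command:
  plan:
    - [0,-0.011,-0.041,0,1]
    - [0,-0.011,-0.041,0,1]
    - [0,-0.011,-0.041,0,1]
    - [0,-0.011,-0.041,0,1]
    - [0,-0.011,-0.041,0,1]
    - [0,-0.011,-0.041,0,1]
    - [0,-0.011,-0.041,0,1]
    - [0,-0.011,-0.041,0,1]
    - [0,-0.011,-0.041,0,1]
    - [0,-0.011,-0.041,0,1]
    - [0,-0.011,-0.041,0,1]
    - [0,-0.011,-0.041,0,1]

```text
time_s: 3.0
eef_pos: [607.7, -167.7, 205.5]
ee_rot: [0.141, 0.693, 0.141, -0.693]
force: [0.4, -0.6, -0.3]
grip_width: 1.003
```

Run:
```python
from h import *
s=ctrl.sense();print(s["time_s"],s["eef_pos"],s["joints"],yaw(s)[0])
W=cam("wrist");cv2.imwrite("pics/c.png",W["color"][:,:,::-1])
for d in ctrl.place_of("wrist","well_floor"): print(d["score"],d["uv"],onz(W,d["uv"],8))
np.save("Wc.npy",{k:v for k,v in W.items()},allow_pickle=True)
```

```text
3.0 [ 607.69260227 -167.72523737  205.4923385 ] [-4.54816408e-01  5.51805215e-01  1.14453544e+00 -6.02341606e-05
  1.44515884e+00  7.13204444e-01] -1.168013307517251
0.96 [278.8, 191.7] [ 582.89760712 -179.02531906    8.        ]
```

View pics/c.png

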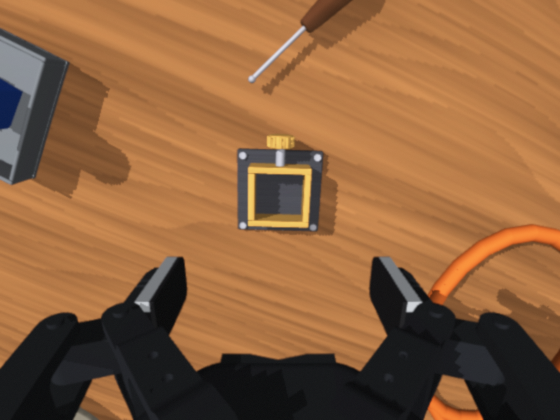

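Run:
```python
from h import *
W=np.load("Wc.npy",allow_pickle=True).item()
im=W["color"][120:245,225:340,::-1]
cv2.imwrite("pics/c2.png",cv2.resize(im,None,fx=4.8,fy=4.8,interpolation=cv2.INTER_CUBIC))
```

```text
(no output)
```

View pics/c2.png

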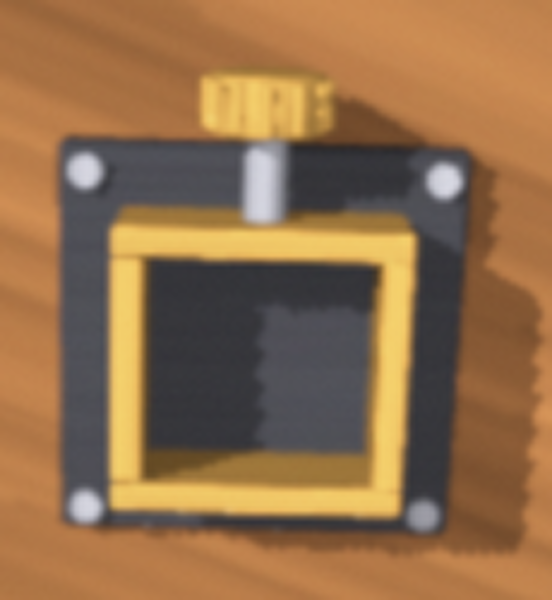

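Run:
```python
from h import *
W=np.load("Wc.npy",allow_pickle=True).item()
px=np.array([[112,226],[413,235],[111,508],[400,518],[147,257],[381,264],[145,480],[373,490]])/4.8+[225,120]-0.4
# holder axes: +x image up, +y image left
loc=np.array([[34.5,34.5],[34.5,-34.5],[-34.5,34.5],[-34.5,-34.5],[27.5,27.5],[27.5,-27.5],[-27.5,27.5],[-27.5,-27.5]])
def f(p):
    c,s=np.cos(p[2]),np.sin(p[2]);X=loc@np.array([[c,s],[-s,c]])+p[:2]
    return (proj(W,np.c_[X,np.full(8,34.)])-px).ravel()
r=least_squares(f,[580,-180,0.3]);print(r.x,r.fun.round(1))
up=onz(W,px[4],34)-onz(W,px[6],34);print(up)
```

```text
[ 5.83067509e+02 -1.78882436e+02  3.74668784e-01] [-0.1 -0.2  0.9 -0.3  0.1  0.4  0.  -0.1 -0.9 -0.1  0.8 -0.2 -0.8  0.7
 -0.1 -0.1]
[50.27691842 19.68096257  0.        ]
```

Request:
arm_command:
  plan:
    - [0,-0.0386,-0.0162,0,1]
    - [0,-0.0386,-0.0162,0,1]
    - [0,-0.0386,-0.0162,0,1]
    - [0,-0.0386,-0.0162,0,1]
    - [0,-0.0386,-0.0162,0,1]
    - [0,-0.0386,-0.0162,0,1]
    - [0,-0.0386,-0.0162,0,1]
    - [0,-0.0386,-0.0162,0,1]
    - [0,-0.0386,-0.0162,0,1]
    - [0,-0.0386,-0.0162,0,1]
    - [0,-0.0386,-0.0162,0,1]
    - [0,-0.0386,-0.0162,0,1]

```text
time_s: 4.6
eef_pos: [603.9, 334.3, 205.6]
ee_rot: [-0.141, -0.693, -0.141, 0.693]
force: [0.4, 0.4, 0.8]
grip_width: 1.0
```

Run:
```python
from h import *
s=ctrl.sense();print(s["time_s"],s["eef_pos"],s["joints"],yaw(s)[0])
W=cam("wrist");cv2.imwrite("pics/d.png",W["color"][:,:,::-1])
for q,z in(("cap_mid",98),("tube_mid",40)):
  for d in ctrl.place_of("wrist",q): print(q,d["score"],d["uv"],onz(W,d["uv"],z))
np.save("Wd.npy",{k:v for k,v in W.items()},allow_pickle=True)
```

```text
4.6 [603.90868315 334.32863265 205.57239601] [ 3.36390560e-01  7.03932954e-01  8.92564566e-01 -1.75072035e-04
  1.54514794e+00  1.50492913e+00] -1.168534070686822
cap_mid 0.9 [282.9, 235.5] [564.58684863 312.95939485  98.        ]
cap_mid 0.63 [280.8, 215.0] [582.62784432 322.84626933  98.        ]
tube_mid 0.9 [280.3, 216.8] [561.27806032 313.7126592   40.        ]
```

View pics/d.png

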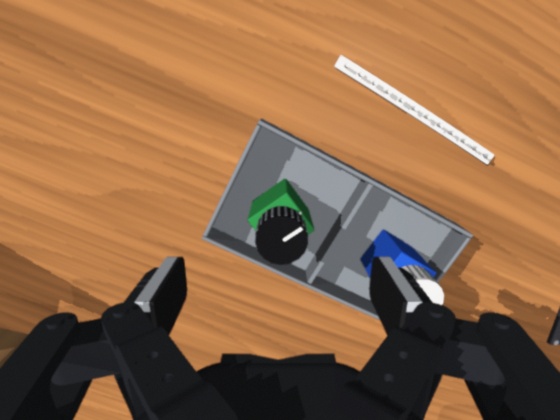

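Run:
```python
from h import *
W=np.load("Wd.npy",allow_pickle=True).item()
im=W["color"][170:275,230:330,::-1]
cv2.imwrite("pics/d2.png",cv2.resize(im,None,fx=5.7,fy=5.7,interpolation=cv2.INTER_CUBIC))
```

```text
(no output)
```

View pics/d2.png

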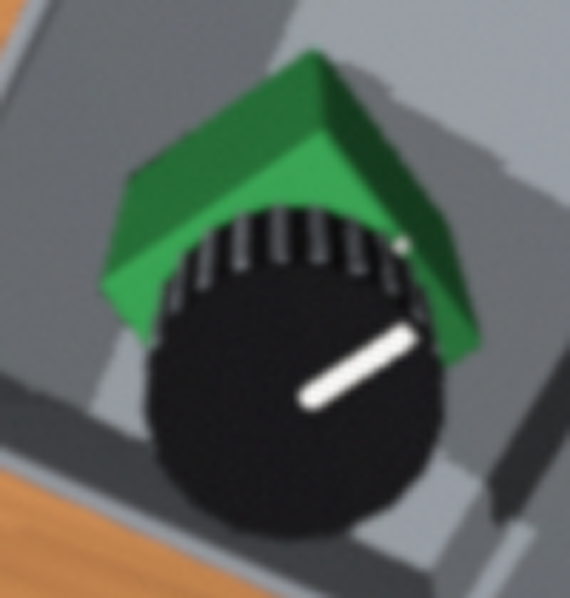

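Run:
```python
from h import *
W=np.load("Wd.npy",allow_pickle=True).item()
o=lambda a:np.array(a)/5.7+[230,170]-0.4
cn=o([[322,130],[102,285],[480,345]])
th=np.linspace(0,2*np.pi,200)
# cap top rim: leftmost, right, bottom
ext=o([[149,395],[443,400],[295,538]])
sq=np.array([[1,1],[1,-1],[-1,-1],[-1,1]])*25.
def body(p):
    c,s=np.cos(p[2]),np.sin(p[2]);X=sq@np.array([[c,s],[-s,c]])+p[:2]
    return proj(W,np.c_[X,np.full(4,75.)])
def f(p,parts=3):
    b=body(p);r=[]
    for q in cn: r+=list(b[np.argmin(((b-q)**2).sum(1))]-q)
    k=proj(W,np.c_[p[0]+24*np.cos(th),p[1]+24*np.sin(th),np.full(200,113.)])
    c=[k[:,0].min()-ext[0,0],k[:,0].max()-ext[1,0],k[:,1].max()-ext[2,1]]
    return np.array(r+c)
best=min((least_squares(f,[564,315,y]) for y in np.arange(0,1.57,.2)),key=lambda r:r.cost)
print(best.x,best.fun.round(1))
print("line",onz(W,o([312,400]),113),onz(W,o([408,333]),113))
a=onz(W,o([312,400]),113);b=onz(W,o([408,333]),113);print(np.arctan2(*(b-a)[[1,0]]))
print("bin corners",[onz(W,p,40) for p in ([261,121],[470,237],[206,236])])
```

```text
[ 5.65194798e+02  3.15089902e+02 -5.43705770e-01] [ 0.7 -0.8 -1.5  0.1  1.5  0.1 -1.4  0.8  0.8]
line [567.22298573 312.95306421 113.        ] [583.40092999 303.78459532 113.        ]
-0.5155942572715351
bin corners [array([649.27761565, 372.84874145,  40.        ]), array([624.528474  ,  99.57754107,  40.        ]), array([506.56039779, 382.50652536,  40.        ])]
```

Request:
arm_command:
  plan:
    - [0,0.0005,0.0086,0,1]
    - [0,0.0005,0.0086,0,1]
    - [0.01,0.0005,0.0086,0,1]
    - [0.015,0.0005,0.0086,0,1]
    - [0.015,0.0005,0.0087,0,1]
    - [0.015,0,0,0,1]
    - [0,0,0,0,1]

```text
time_s: 5.62
eef_pos: [565.2, 313.6, 149.4]
ee_rot: [-0.141, -0.692, -0.141, 0.694]
force: [-0.0, 0.3, 1.0]
grip_width: 1.002
```

Run:
```python
from h import *
s=ctrl.sense();print(s["time_s"],s["eef_pos"],s["joints"],yaw(s)[0])
W=cam("wrist")
im=W["color"][:,:,::-1].copy()
th=np.linspace(0,2*np.pi,60)
for u in proj(W,np.c_[565.2+24*np.cos(th),315.1+24*np.sin(th),np.full(60,113.)]): cv2.circle(im,tuple(int(v) for v in u.round()),1,(0,0,255),-1)
cv2.imwrite("pics/e.png",im)
for q,z in(("cap_mid",98),):
  for d in ctrl.place_of("wrist",q): print(q,d["score"],d["uv"],onz(W,d["uv"],z))
```

```text
5.625 [565.2139494  313.6198878  149.42584233] [ 3.25717201e-01  6.26916331e-01  1.16759177e+00 -1.15484484e-04
  1.34912181e+00  1.49461007e+00] -1.1688674032919877
cap_mid 0.7 [277.4, 210.1] [564.91146122 314.40627072  98.        ]
```

View pics/e.png

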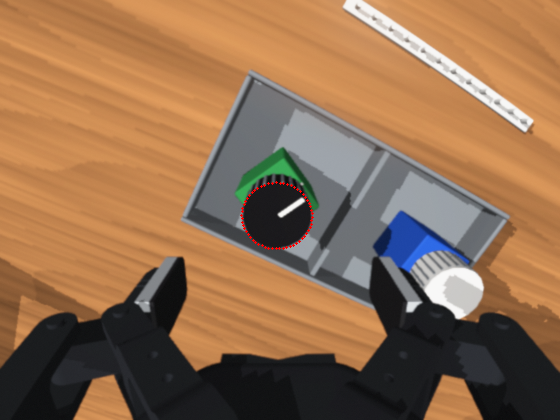

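Request:
arm_command:
  plan:
    - [0.02,-0.001,-0.0005,0,1]
    - [0.02,0,0,0,1]
    - [0.015,0,0,0,1]
    - [0.01,0,0,0,1]
    - [0.0075,0,0,0,1]
    - [0,0,0,0,1]

```text
time_s: 6.48
eef_pos: [565.3, 315.5, 77.8]
ee_rot: [-0.141, -0.693, -0.141, 0.693]
force: [-0.2, 0.6, 0.3]
grip_width: 1.003
```

Request:
arm_command:
  plan:
    - [0,0,0,0,0.4]
    - [0,0,0,0,0.4]
    - [0,0,0,0,0.4]
    - [0,0,0,0,0.2]
    - [0,0,0,0,0.2]
    - [0,0,0,0,0.2]
    - [0,0,0,0,0.2]
  squeeze: 70

```text
time_s: 7.35
eef_pos: [565.9, 315.7, 79.1]
ee_rot: [0.141, 0.694, 0.142, -0.692]
force: [-0.9, -0.2, 5.9]
grip_width: 0.516
```

Run:
```python
from h import *
s=ctrl.sense();print(s["time_s"],s["eef_pos"],s["force"],s["grip_width"])
W=cam("wrist");cv2.imwrite("pics/f.png",W["color"][:,:,::-1])
S=cam("side");im=S["color"][230:420,180:370,::-1]
cv2.imwrite("pics/f2.png",cv2.resize(im,None,fx=3,fy=3))
```

```text
7.35 [565.88418962 315.68376882  79.11533205] [-0.89558091 -0.232454    5.91470274] 0.5163931144629342
```

View pics/f.png

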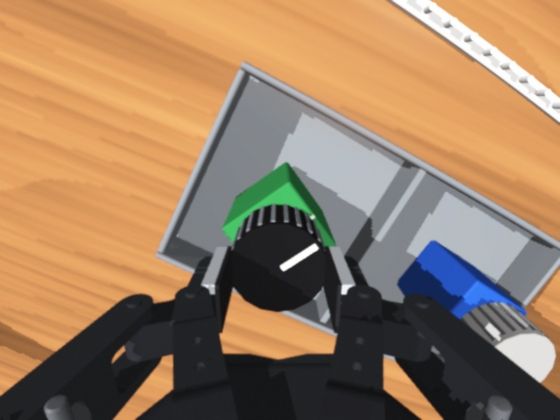

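View pics/f2.png

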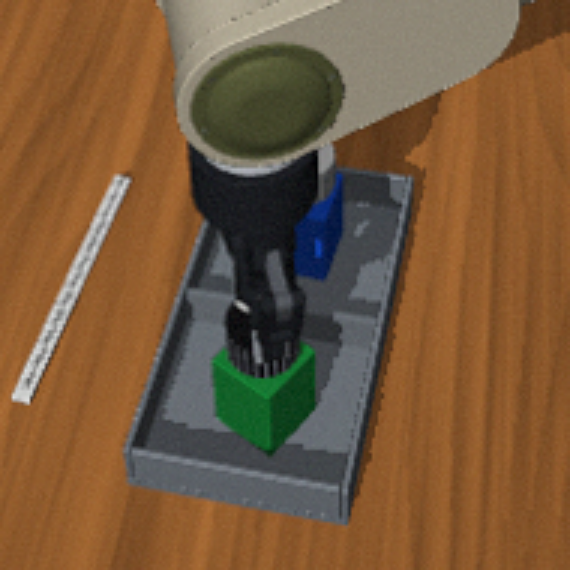

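Request:
arm_command:
  plan:
    - [-0.01,0,0,0,0.2]
    - [-0.015,0,0,0,0.2]
    - [-0.02,0,0,0,0.2]
    - [-0.02,0,0,0,0.2]
    - [-0.02,0,0,0,0.2]
    - [-0.02,0,0,0,0.2]
    - [-0.015,0,0,0,0.2]
    - [0,0,0,0,0.2]

```text
time_s: 8.45
eef_pos: [565.7, 315.7, 199.3]
ee_rot: [0.141, 0.694, 0.142, -0.692]
force: [-0.5, -0.1, -3.1]
grip_width: 0.518
```

Run:
```python
from h import *
s=ctrl.sense();print(s["time_s"],s["eef_pos"],s["force"],s["grip_width"],s["wrist_torque"])
W=cam("wrist");cv2.imwrite("pics/g.png",W["color"][:,:,::-1])
S=cam("side");im=S["color"][200:420,160:380,::-1]
cv2.imwrite("pics/g2.png",cv2.resize(im,None,fx=2.6,fy=2.6))
```

```text
8.45 [565.67004199 315.71306128 199.26311491] [-0.5274905  -0.08047034 -3.05856379] 0.5182053217270471 [0.01896446 0.01768877 0.02090119]
```

View pics/g.png

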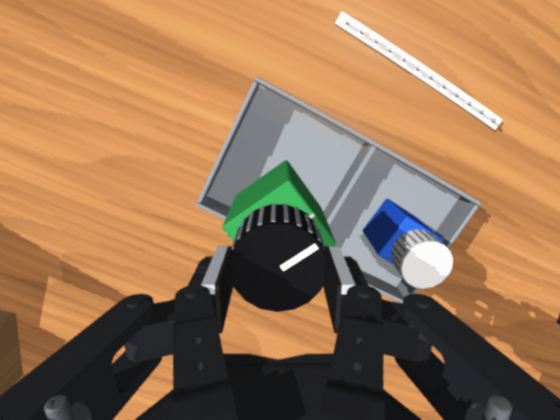

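View pics/g2.png

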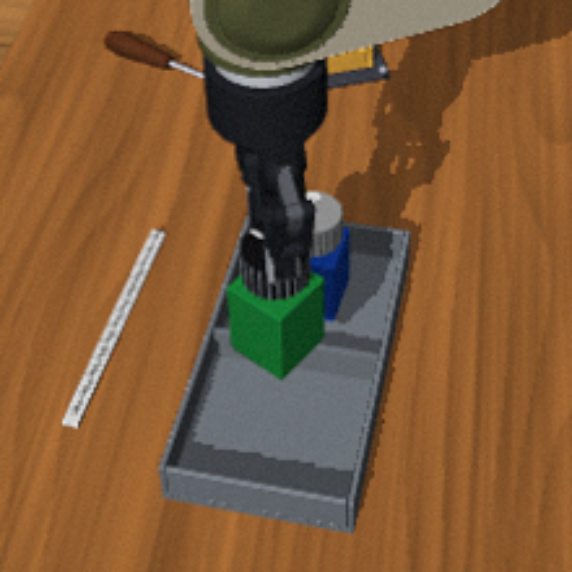

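Run:
```python
from h import *
im=cv2.imread("pics/g.png")[150:320,200:360]
cv2.imwrite("pics/g3.png",cv2.resize(im,None,fx=3.5,fy=3.5,interpolation=cv2.INTER_CUBIC))
```

```text
(no output)
```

View pics/g3.png

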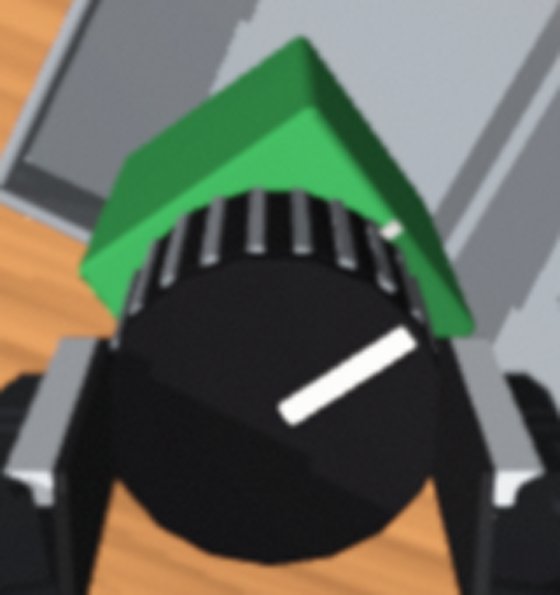

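Request:
arm_command:
  plan:
    - [-0.015,0,0,0,0.2]
    - [-0.02,0.01,0.005,0.06,0.2]
    - [0,0.033,0.014,0.06,0.2]
    - [0,0.037,0.0145,0.06,0.2]
    - [0,0.037,0.0145,0.06,0.2]
    - [0,0.037,0.0145,0.06,0.2]

```text
time_s: 9.3
eef_pos: [544.5, 149.6, 233.6]
ee_rot: [0.036, 0.706, 0.036, -0.706]
force: [0.7, -0.9, -2.6]
grip_width: 0.516
```

```bash
cat >> h.py <<'E'
def toolcam():
    c=dict(ctrl.capture("wrist"));T=np.array(c["hand_eye"]);c["R"]=T[:3,:3];c["t"]=T[:3,3];return c
E
python3 - <<'E'
from h import *
np.set_printoptions(precision=3,suppress=True)
s=ctrl.sense();print(yaw(s)[0],s["joints"],s["eef_pos"])
W=toolcam()
o=lambda a:np.array(a)/3.5+[200,150]-0.4
cn=o([[312,105],[80,270],[472,328]]);bot=o([275,563])
sq=np.array([[1,1],[1,-1],[-1,-1],[-1,1]])*25.
th=np.linspace(0,2*np.pi,200)
def f(p):
    c,s=np.cos(p[2]),np.sin(p[2]);X=sq@np.array([[c,s],[-s,c]])+p[:2]
    b=proj(W,np.c_[np.full(4,p[3]),X]);r=[]
    for q in cn: r+=list(b[np.argmin(((b-q)**2).sum(1))]-q)
    k=proj(W,np.c_[np.full(200,p[3]-38),p[0]+24*np.cos(th),p[1]+24*np.sin(th)])
    return np.array(r+[k[:,1].max()-bot[1]])
b=min((least_squares(f,[0,0,y,5]) for y in np.arange(0,1.57,.2)),key=lambda r:r.cost)
print("tool y,z,ang,x",b.x,b.fun)
E
```

```text
-1.4700242787119844 [ 0.061  0.383  1.326 -0.     1.431  1.531] [544.529 149.604 233.635]
tool y,z,ang,x [0.182 2.162 0.945 9.419] [ 0.088  0.34  -1.617  0.752  1.555  1.175 -1.967]
```

Request:
arm_command:
  plan:
    - [0,0.02,0,0,0.2]
    - [0,0.033,-0.001,0,0.2]
    - [0,0.033,-0.001,0,0.2]
    - [0,0.033,-0.001,0,0.2]
    - [0,0.033,-0.001,0,0.2]
    - [0,0.033,-0.001,0,0.2]
    - [0,0.033,-0.001,0,0.2]
    - [0,0.033,-0.001,0,0.2]
    - [0,0.033,0,0,0.2]
    - [0,0.029,0,0,0.2]
    - [0,0.018,0,0,0.2]
    - [0,0,0,0,0.2]

```text
time_s: 10.85
eef_pos: [585.7, -178.3, 232.8]
ee_rot: [-0.036, -0.706, -0.036, 0.706]
force: [0.2, 0.5, -3.4]
grip_width: 0.519
```

Request:
arm_command:
  plan:
    - [0,0,0,0.06,0.2]
    - [0,0,0,0.1,0.2]
    - [0,0,0,0.1,0.2]
    - [0,0,0,0.094,0.2]
    - [0,0,0,0,0.2]

```text
time_s: 11.48
eef_pos: [585.8, -176.5, 233.2]
ee_rot: [-0.088, 0.702, -0.088, -0.702]
force: [-0.2, -0.3, -2.9]
grip_width: 0.518
```

Run:
```python
from h import *
s=ctrl.sense();print(yaw(s)[0],s["eef_pos"],s["joints"],s["force"],s["time_s"])
T=cam("top");S=cam("side");W=cam("wrist")
cv2.imwrite("pics/i_w.png",W["color"][:,:,::-1])
cv2.imwrite("pics/i_s.png",cv2.resize(S["color"][120:290,200:370,::-1],None,fx=3.5,fy=3.5,interpolation=cv2.INTER_CUBIC))
a=cv2.imread("pics/a_top.png")[190:260,265:340]
cv2.imwrite("pics/i_t.png",cv2.resize(a,None,fx=8,fy=8,interpolation=cv2.INTER_CUBIC))
a=cv2.imread("pics/a_side.png")[190:250,250:325]
cv2.imwrite("pics/i_s0.png",cv2.resize(a,None,fx=8,fy=8,interpolation=cv2.INTER_CUBIC))
```

```text
-1.819752946229743 [ 585.75785643 -176.50973145  233.17984627] [-4.84104895e-01  4.93756207e-01  1.16431029e+00  3.35386526e-04
  1.48352211e+00  1.33561883e+00] [-0.17924252 -0.3108139  -2.87873125] 11.475
```

View pics/i_w.png

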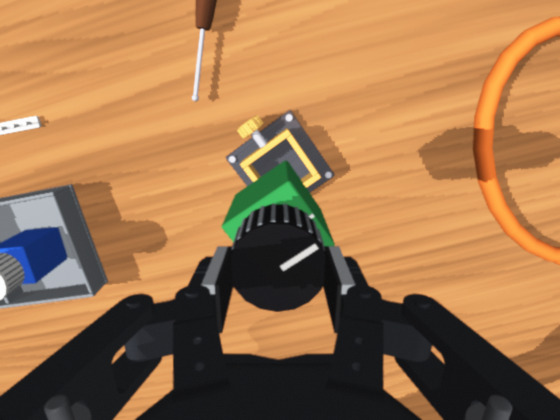

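View pics/i_s.png

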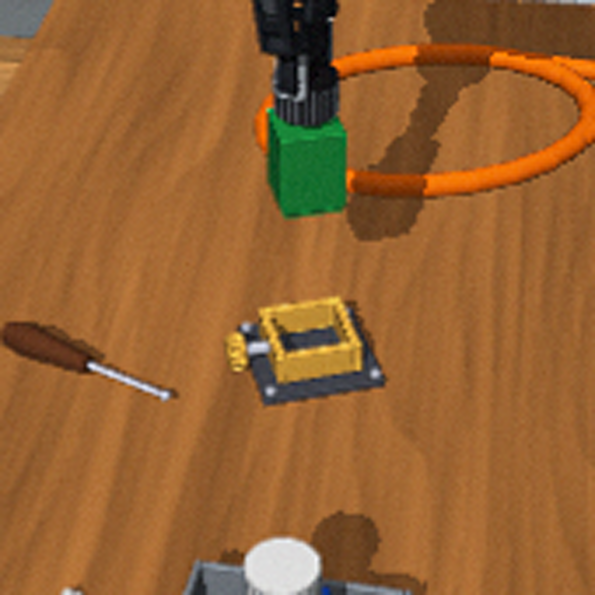

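View pics/i_t.png

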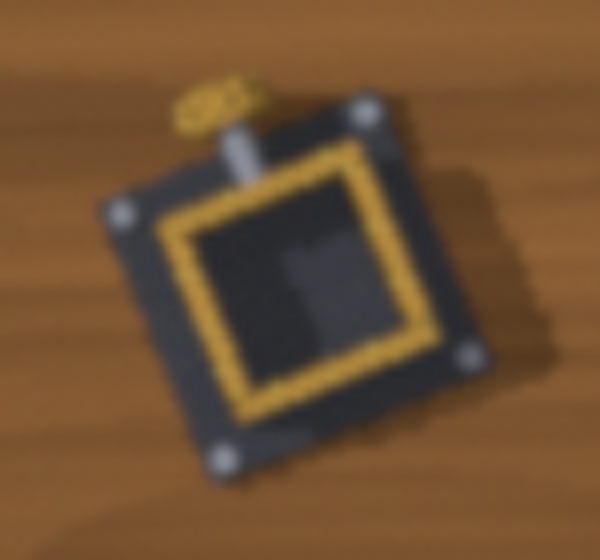

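View pics/i_s0.png

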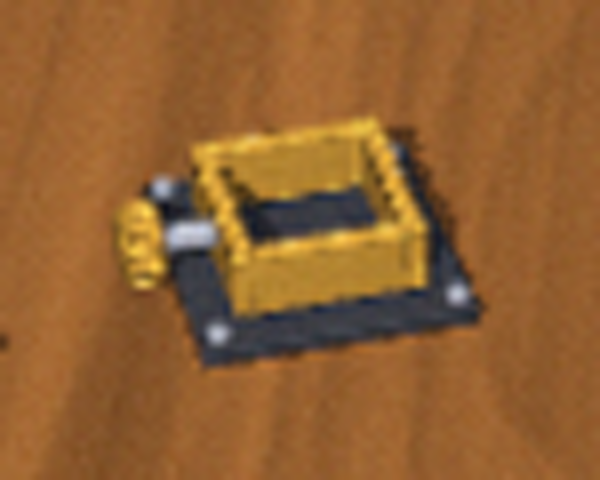

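Run:
```python
from h import *
T=cam("top");S=cam("side")
Wc=np.load("Wc.npy",allow_pickle=True).item()
L=34.5
# (cam, px, loc)
pt=np.array([[365,140],[157,227],[240,422],[440,338]])/8+[265,190]-.45; lt=[[L,-L],[L,L],[-L,L],[-L,-L]]
ps=np.array([[192,147],[378,120],[430,232],[237,250]])/8+[250,190]-.45; ls=[[L,-L],[-L,-L],[-L,L],[L,L]]
pw=np.array([[112,226],[413,235],[111,508],[400,518]])/4.8+[225,120]-0.4; lw=[[L,L],[L,-L],[-L,L],[-L,-L]]
def mk(obs):
    def f(p):
        c,s=np.cos(p[2]),np.sin(p[2]);o=[]
        for C,px,l in obs:
            X=np.array(l)@np.array([[c,s],[-s,c]])+p[:2]
            o.append((proj(C,np.c_[X,np.full(4,34.)])-px).ravel())
        return np.concatenate(o)
    return f
for n,ob in(("top",[(T,pt,lt)]),("side",[(S,ps,ls)]),("wrist",[(Wc,pw,lw)]),("all",[(T,pt,lt),(S,ps,ls),(Wc,pw,lw)])):
    r=least_squares(mk(ob),[580,-180,.37]);print(n,r.x,r.fun.round(1))
```

```text
top [ 5.81909510e+02 -1.79538746e+02  3.65304195e-01] [-0.7  0.   0.2 -0.6  0.1  0.2  0.4  0.4]
side [ 5.81718837e+02 -1.78038663e+02  3.57107663e-01] [ 0.1 -0.5  0.2 -0.5 -0.1 -0.2 -0.2  1.2]
wrist [ 5.82903311e+02 -1.78637204e+02  3.74895552e-01] [-0.3 -0.1  0.7 -0.2 -0.1  0.5 -0.2 -0. ]
all [ 5.82614417e+02 -1.78762588e+02  3.71968408e-01] [-1.1 -0.3 -0.2 -0.8 -0.1 -0.   0.1 -0.  -0.3 -0.6 -0.3 -0.8 -0.3 -0.5
 -0.2  1.1 -0.2  0.1  0.7  0.1 -0.2  0.6 -0.3  0.3]
```

Request:
arm_command:
  plan:
    - [0.01,0.0015,0.0006,0.004,0.2]
    - [0.02,0.0015,0.0006,0,0.2]
    - [0.02,0,0,0,0.2]
    - [0.02,0,0,0,0.2]
    - [0.02,0,0,0,0.2]
    - [0.015,0,0,0,0.2]
    - [0.01,0,0,0,0.2]
    - [0.004,0,0,0,0.2]
    - [0,0,0,0,0.2]

```text
time_s: 12.85
eef_pos: [583.8, -180.3, 114.2]
ee_rot: [-0.09, 0.701, -0.09, -0.701]
force: [-0.4, -0.0, -2.8]
grip_width: 0.52
```

Run:
```python
from h import *
s=ctrl.sense();print(yaw(s)[0],s["eef_pos"],s["force"],s["time_s"])
T=cam("top");S=cam("side");W=cam("wrist")
cv2.imwrite("pics/j_w.png",cv2.resize(W["color"][80:330,170:390,::-1],None,fx=2.4,fy=2.4,interpolation=cv2.INTER_CUBIC))
cv2.imwrite("pics/j_s.png",cv2.resize(S["color"][150:260,240:350,::-1],None,fx=5,fy=5,interpolation=cv2.INTER_CUBIC))
```

```text
-1.8259849748219312 [ 583.83013686 -180.33444699  114.17622311] [-0.39553793 -0.03842985 -2.82708781] 12.85
```

View pics/j_w.png

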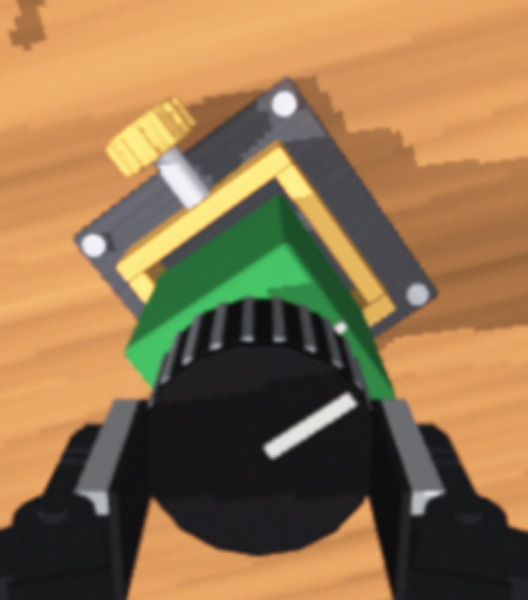

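View pics/j_s.png

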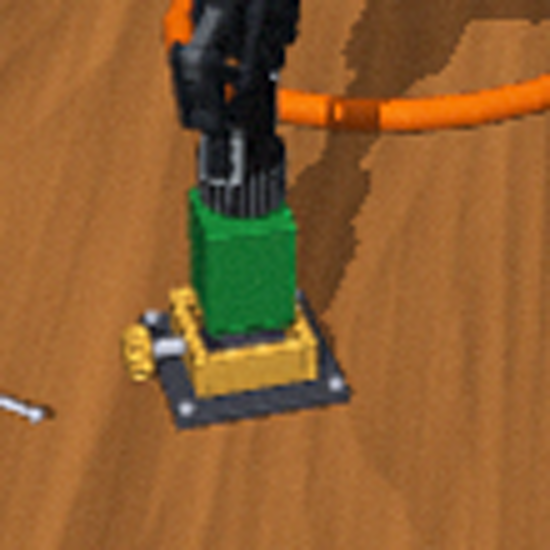

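Request:
arm_command:
  plan:
    - [0.003,-0.001,0,0,0.2]
    - [0.005,0,0,0,0.2]
    - [0.005,0,0,0,0.2]
    - [0.004,0,0,0,0.2]
    - [0,0,0,0,0.2]

```text
time_s: 13.62
eef_pos: [583.8, -179.2, 96.6]
ee_rot: [0.09, -0.701, 0.09, 0.702]
force: [-0.1, 0.1, -2.8]
grip_width: 0.517
```

Free entry, no contact (underside about 23, inside the well). Continuing.

Request:
arm_command:
  plan:
    - [0.004,0,0,0,0.2]
    - [0.004,0,0,0,0.2]
    - [0.003,0,0,0,0.2]
    - [0.002,0,0,0,0.2]
    - [0,0,0,0,0.2]

```text
time_s: 14.25
eef_pos: [583.9, -179.3, 83.9]
ee_rot: [0.09, -0.701, 0.09, 0.701]
force: [0.1, -0.5, -2.9]
grip_width: 0.516
```

Request:
arm_command:
  plan:
    - [0.001,0,0,0,0.2]
    - [0.001,0,0,0,0.2]
    - [0.001,0,0,0,0.2]
    - [0,0,0,0,0.2]

```text
time_s: 14.75
eef_pos: [584.4, -179.6, 82.2]
ee_rot: [-0.09, 0.702, -0.09, -0.701]
force: [-2.4, 0.1, 5.7]
grip_width: 0.522
```

Request:
arm_command:
  plan:
    - [-0.0005,0,0,-0.06,0.2]
    - [0,0,0,-0.12,0.2]
    - [0,0,0,-0.12,0.2]
    - [0,0,0,-0.12,0.2]
    - [0,0,0,-0.12,0.2]
    - [0,0,0,-0.12,0.2]
    - [0,0,0,-0.06,0.2]
    - [0,0,0,0,0.2]
  squeeze: 80

```text
time_s: 15.75
eef_pos: [584.0, -179.3, 82.3]
ee_rot: [0.163, 0.688, 0.163, -0.688]
force: [-3.7, 1.0, 5.0]
grip_width: 0.516
```

Run:
```python
from h import *
s=ctrl.sense();print(yaw(s)[0],s["eef_pos"],s["force"],s["wrist_torque"],s["time_s"],s["joints"])
S=cam("side");W=cam("wrist")
cv2.imwrite("pics/k_w.png",cv2.resize(W["color"][80:330,170:390,::-1],None,fx=2.4,fy=2.4,interpolation=cv2.INTER_CUBIC))
cv2.imwrite("pics/k_s.png",cv2.resize(S["color"][150:260,240:350,::-1],None,fx=5,fy=5,interpolation=cv2.INTER_CUBIC))
```

```text
-1.106727397378096 [ 583.97483896 -179.28168607   82.27766228] [-3.73168856  1.03723619  5.02528525] [ 0.22389842  0.6570835  -0.27379152] 15.75 [-4.89451833e-01  6.12181831e-01  1.37694748e+00  7.33494325e-05
  1.15209501e+00  6.17245719e-01]
```

View pics/k_w.png

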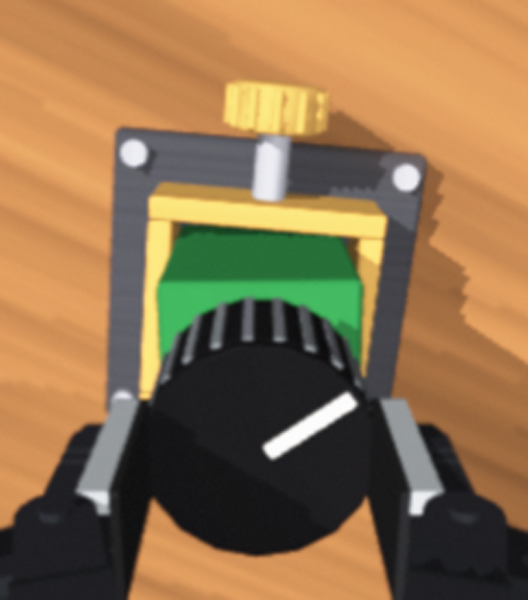

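View pics/k_s.png

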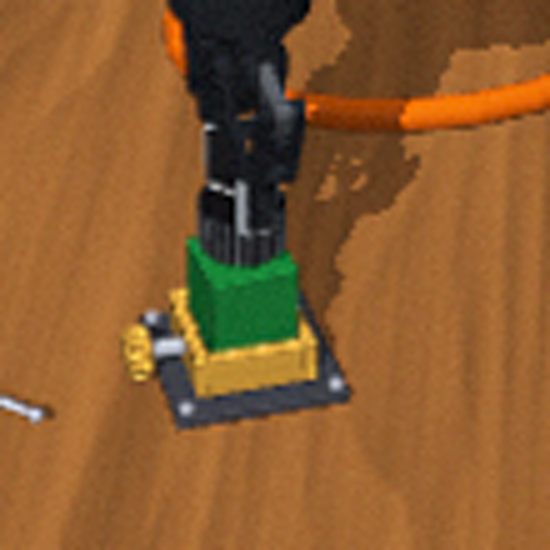

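Request:
arm_command:
  plan:
    - [0,0,0,-0.06,0.2]
    - [0,0,0,-0.12,0.2]
    - [0,0,0,-0.12,0.2]
    - [0,0,0,-0.12,0.2]
    - [0,0,0,-0.12,0.2]
    - [0,0,0,-0.12,0.2]
    - [0,0,0,-0.12,0.2]
    - [0,0,0,-0.12,0.2]
    - [0,0,0,-0.08,0.2]
    - [0,0,0,0,0.2]

```text
time_s: 17.1
eef_pos: [583.8, -179.4, 82.3]
ee_rot: [-0.467, -0.531, -0.467, 0.531]
force: [-4.2, 0.5, 5.8]
grip_width: 0.511
```

Run:
```python
from h import *
s=ctrl.sense();print(yaw(s)[0],s["eef_pos"],s["force"],s["wrist_torque"],s["time_s"],s["joints"])
S=cam("side");W=cam("wrist")
cv2.imwrite("pics/l_w.png",cv2.resize(W["color"][80:330,170:390,::-1],None,fx=2.4,fy=2.4,interpolation=cv2.INTER_CUBIC))
cv2.imwrite("pics/l_s.png",cv2.resize(S["color"][150:260,240:350,::-1],None,fx=5,fy=5,interpolation=cv2.INTER_CUBIC))
```

```text
-0.12668743739591543 [ 583.77181179 -179.38145963   82.28766266] [-4.2272382   0.52364342  5.81739236] [ 0.17187454  0.9092787  -0.28606776] 17.1 [-4.89597574e-01  6.12109128e-01  1.37704415e+00 -3.00912598e-04
  1.15249216e+00 -3.62787913e-01]
```

View pics/l_w.png

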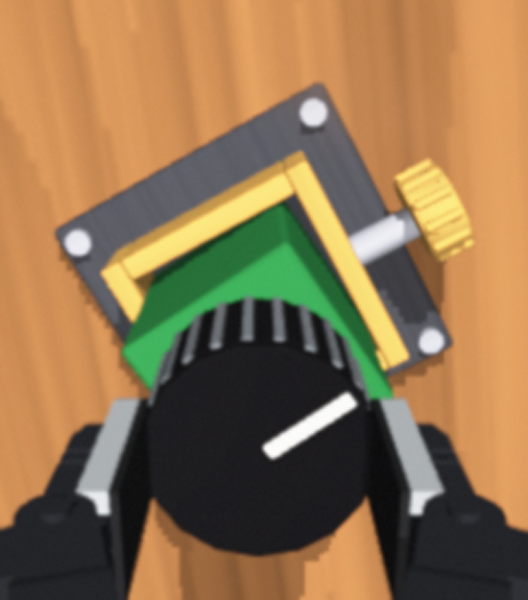

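View pics/l_s.png

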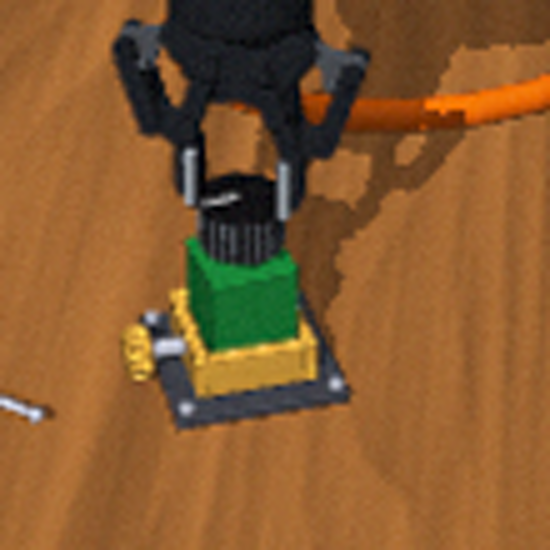

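Request:
arm_command:
  plan:
    - [0,0,0,0.04,0.2]
    - [-0.001,0,0,0,0.2]
    - [-0.002,0,0,0,0.2]
    - [-0.002,0,0,0,0.2]
    - [0,0,0,0,0.2]

```text
time_s: 17.82
eef_pos: [584.1, -179.3, 86.6]
ee_rot: [0.457, 0.54, 0.457, -0.54]
force: [-0.6, -0.4, -0.1]
grip_width: 0.52
```

Run:
```python
from h import *
s=ctrl.sense();print(yaw(s)[0],s["eef_pos"],s["force"],s["wrist_torque"],s["time_s"])
S=cam("side")
cv2.imwrite("pics/m_s.png",cv2.resize(S["color"][150:260,240:350,::-1],None,fx=5,fy=5,interpolation=cv2.INTER_CUBIC))
```

```text
-0.1659071225900949 [ 584.05816255 -179.30225429   86.64190913] [-0.58398855 -0.38392084 -0.13078236] [ 0.08814223  0.02947302 -0.01305519] 17.825
```

View pics/m_s.png

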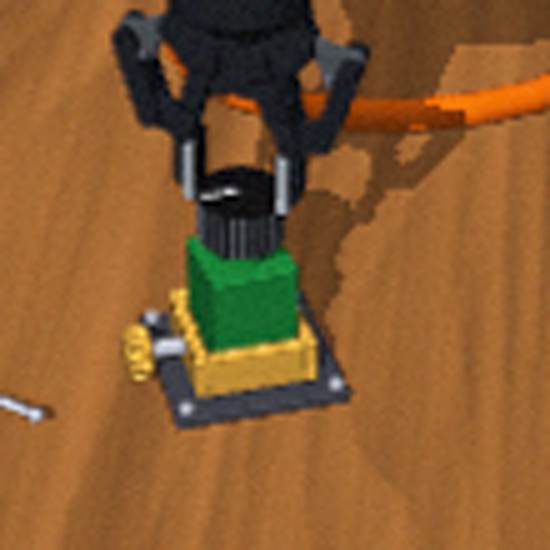

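Request:
arm_command:
  plan:
    - [-0.003,0,0,0,0.2]
    - [-0.005,0,0,0,0.2]
    - [-0.006,0,0,0,0.2]
    - [-0.006,0,0,0,0.2]
    - [-0.006,0,0,0,0.2]
    - [-0.006,0,0,0,0.2]
    - [-0.006,0,0,0,0.2]
    - [-0.005,0,0,0,0.2]
    - [-0.003,0,0,0,0.2]
    - [0,0,0,0,0.2]
    - [0,0,0,0,0.2]
    - [0,0,0,0,0.2]

```text
time_s: 19.38
eef_pos: [583.9, -179.2, 132.3]
ee_rot: [-0.457, -0.54, -0.457, 0.54]
force: [-1.1, -0.4, -0.1]
grip_width: 0.513
```

Run:
```python
from h import *
s=ctrl.sense();print(yaw(s)[0],s["eef_pos"],s["force"],s["wrist_torque"],s["time_s"],s["grip_width"])
S=cam("side");W=cam("wrist");T=cam("top")
for c,n in((S,"side"),(T,"top"),(W,"wrist")):
  for q in("cap_mid","tube_mid"):
    print(n,q,[(d["score"],d["uv"]) for d in ctrl.place_of(n,q)][:2], proj(c,[[583.5,-179,8+93+51 if q=="cap_mid" else 43]]))
cv2.imwrite("pics/n_s.png",cv2.resize(S["color"][130:260,230:360,::-1],None,fx=4.5,fy=4.5,interpolation=cv2.INTER_CUBIC))
cv2.imwrite("pics/n_w.png",W["color"][:,:,::-1])
```

```text
-0.16600360552073568 [ 583.85963297 -179.24644985  132.28573542] [-1.05914704 -0.4181308  -0.12299695] [ 0.02884367 -0.00755737  0.00371198] 19.375 0.5130329893568758
side cap_mid [(0.73, [287.3, 179.3])] [[287.54910246 177.60712274]]
side tube_mid [(0.82, [289.1, 205.6])] [[287.61325994 209.99906602]]
top cap_mid [] [[303.69284986 220.36411257]]
top tube_mid [] [[301.99977295 223.84357611]]
wrist cap_mid [(0.78, [280.3, 255.3])] [[277.46771731 255.90320399]]
wrist tube_mid [] [[277.76597957 195.92366036]]
```

View pics/n_s.png

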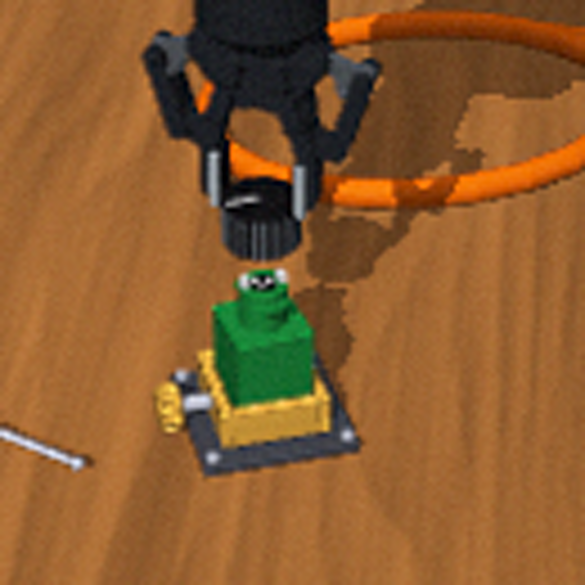

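View pics/n_w.png

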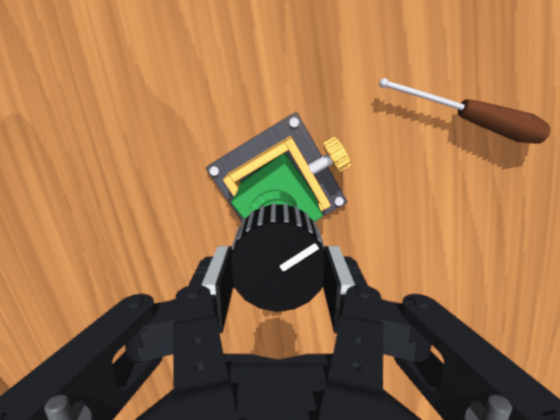

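Run:
```python
from h import *
S=cam("side");im=cv2.resize(S["color"][130:260,230:360,::-1],None,fx=4.5,fy=4.5,interpolation=cv2.INTER_CUBIC)
a=0.372+0.08;c,s=np.cos(a),np.sin(a)
sq=np.array([[1,1],[1,-1],[-1,-1],[-1,1]])*25@np.array([[c,s],[-s,c]])+[582.6,-178.8]
th=np.linspace(0,6.28,40)
for P in (np.c_[sq,np.full(4,78.)],np.c_[582.6+15*np.cos(th),-178.8+15*np.sin(th),np.full(40,104.)],np.c_[582.6+24*np.cos(th),-178.8+24*np.sin(th),np.full(40,136.)]):
    u=((proj(S,P)-[230,130]+.5)*4.5).round().astype(int);cv2.polylines(im,[u],True,(0,0,255),1)
cv2.imwrite("pics/o.png",im)
```

```text
(no output)
```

View pics/o.png

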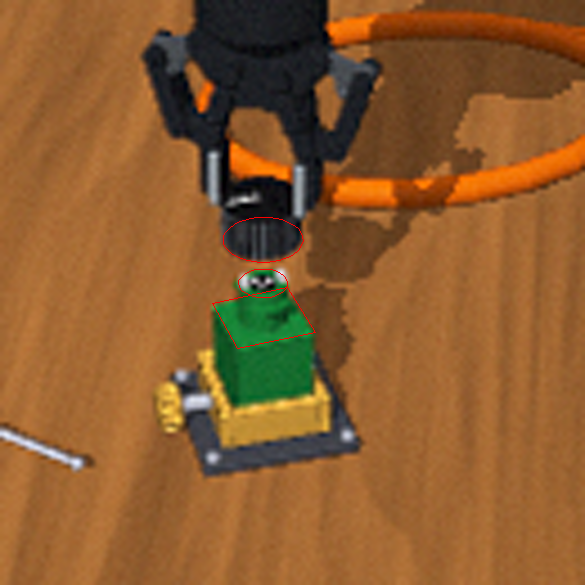

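The side view, with outlines drawn for a fully seated tub, matches: body top around (262,320), neck rim (263,282), and cap rim (263,240), about 32 mm above the neck. Handing in.

```bash
python3 -c "
from rig import ctrl
print(ctrl.finish_job())"
```

```text
the job is handed in; nothing more can be done
None
```

The green tub is down in the brass holder with its cap off, and I handed the job in at about 20 s of the 56 s allowed. The arm is still holding the cap level above the open neck.

- **Carrying:** I lifted the tub by its closed cap and lowered it into the well. It went in without contact until it touched the floor, at the expected height.
- **Unscrewing:** I turned the hand about 1.70 rad anticlockwise, then eased back 0.04 rad. The tub turned roughly 0.08 rad in the well's slack, so I put the thread at about 1.5 rad, though I could not read it directly.
- **Lifting off:** The cap came straight up with almost no force. I stopped with its lower rim about 32 mm above the neck.
- **Last checks:** In the side picture, outlines drawn for a fully seated tub, its neck and the raised cap all match what shows. The force on the hand is about 1 N and the grip is steady. I planned no contact with the other things and felt none, but I did not check each of their positions at the end.
- **Disagreements:** The networks' first position for the well floor was about 8 mm off in the top view, so I used my own fits, where the three cameras agreed within 2 mm. In the last side picture the network put the tub's centre about 4 pixels above where a seated tub should be. I trusted the outline match instead. In the last pictures the networks found neither tub nor cap in the top view, nor the tub in the wrist view.

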